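# Change-out of a spent filter behind a press-and-turn safety cap

### The arm

A 7-joint arm with a two-finger parallel gripper is mounted at the origin on the work surface. World frame = base frame: x ahead of the robot, y to its left, z up, the work surface at z = 0. Lengths are in m, angles in degrees, forces in N, time in s.
With the tool pointing down it reaches from about 0.425 to 0.875 m from the base axis. Payload 4.7 kg.
Tool frame: the origin (TCP) lies on the centre line of the jaws, within the pads' length; the fingertips stand 19 mm ahead of it and the grasp point (between the pads) is the TCP; z points along the fingers, y is the line along which they close (so a half turn about z gives the same grasp; the last joint's range is limited). The gripper opens to 87 mm and grips with 3 to 60 N. Pads are 19 mm wide; open, the fingers measure 117 mm over their backs; the gripper's body (75 mm by 190 mm) begins 51 mm behind the grasp point.
Start: joints at [64.349, 18.392, -4.016, 83.108, 1.295, 78.541, -3.26], TCP at [0.29, -0.582, 0.242] pointing down, gripper open.
Joint ranges: [-163.93, 163.93], [-17.29, 119.83], [-79.2, 71.16], [3.27, 140.29], [-89.18, 269.18], [5.43, 117.66], [-154.24, 154.24]. Speed limits (degrees/s): [147.25, 147.25, 180, 180, 180, 180, 180].

### API

Orientations are given as [roll, pitch, yaw] about the fixed x, y, z axes, in that order (R = Rz(yaw) Ry(pitch) Rx(roll)).
In Python, from cell import env, imaging gives the robot as it stands.
- The arm moves only by the shell command python3 -m crank 'ROWS' [OPENING] [FORCE]. ROWS is JSON, a list of rows, each an object of numbers: "x", "y", "z": the shift along the tool's x, y, z in m; "turn": the turn about the tool's z in rad. In form: [{"x": .., "y": .., "z": .., "turn": ..}, ...]. A call has 1 to 12 rows; each row is the pose to reach, as a shift and turn from the pose commanded when the call began, along the tool's axes at that moment; what a row does not reach only later rows make up. A row lasts 1/8 s, in which the tool goes at most 62.5 mm and 10.7 degrees, less where a joint would pass 70% of its speed; a pose out of reach is approached as far as the arm can. A call with a gripper value outside its range is refused whole. OPENING is the finger opening in m, from 0 to 0.087, set as the call begins (- or left out, the last holds). The fingers move at their own pace and stop on an object; FORCE is the grip in N (left out, the last holds). Time passes only in rows, so rows that repeat a pose let the fingers close. It gives the time, the measured TCP pose, the force, the opening and the grip force at its end, in the units of the state.
- env.get_obs(): the state, without advancing time (a new reading comes with each control period).
- imaging.read_camera(name): name is "scene" or "top"; returns the picture (420x560x3 uint8, red, green, blue); there is no depth.
- imaging.get_calibration(name): a dict with "camera_matrix" (3x3 intrinsics, pixels), "position" and "attitude" of the camera in the world. Camera axes: x right, y up, looking along -z (the intrinsics and any distortion apply to the point x, -y, -z); pixel columns grow to the right and rows downward; lengths in m; the calibration is good to about 2 mm. A picture is of the moment at which its call begins. get_calibration takes no time and is no camera call.
- env.sign_off(): hands the job in; it is judged then, once.
The state is a dict: "time_s": time; "qpos": joint angles; "joint_velocities": joint speeds; "effort": joint torques, N m; "tool_pos": TCP position; "tool_rot": TCP orientation; "force": force on the tool from outside, world axes, zero at the start; "wrist_torque": the same for the moment, N m; "grip_width": finger opening in m; "grasp_force": force on a finger pad.
Only numpy, scipy, OpenCV 4.12 (cv2) and the standard library are available. Lean on these libraries where they do the work, as an engineer would, in place of code of your own. Each camera call takes 0.05 s, during which the arm holds its last target. There are 200 camera calls.

### The job

The filter in the grey dust pot is spent. Press the safety cap firmly down and, while it is held down, turn it anticlockwise (seen from above) until it is free, without forcing it, then set it down upright (red bar on top) inside the shallow blue tray. Lift the spent orange-and-white cartridge out of the pot, lower it upright into the open half of the red disposal box, and push the box's aluminium cover fully shut over it, leaving the other things on the bench where they are.

Things in the scene. Friction and masses are not known exactly. Their poses are not given: they have to be found in the camera images.
- pot: Grey round dust pot with red bands, fixed: 104 mm across, 114 mm high; origin at the centre of its underside. Inside its steel collar two opposite yellow tabs (z 108 to 114 mm, inner edges 36 mm from the axis) hold the cap's two lugs, which lie under them along the pot's x axis, caught behind teeth 6 mm deep. Between the tabs are open gaps.
- pot_mouth (a point): Centre of the pot's mouth, 114 mm above its underside. To free the cap: press it 7 to 10 mm down (it bottoms at 10; a spring resists with about 9 N at first, 12 N at the bottom) and, holding it down, turn it anticlockwise seen from above by 60 to 130 degrees (75 is good); the lugs are then in the gaps and the cap lifts straight off. Unpressed or clockwise it is blocked.
- cap_center (a point): Safety cap, 62 mm tall, 120 g: point on its axis half-way up; x along bar and lugs, z up. Black hollow body 66 mm across, 34 mm high; on its flat top a red grip bar 64 long (x), 16 wide (y), 28 mm tall. Two red lugs at its foot: 88 mm over both, 20 wide, 8 high. Locked, its underside is 100 mm above the bench (flat top 134, bar top 162).
- cartridge_center (a point): Spent filter cartridge, white with orange ends, 150 g, 97 mm tall: point on its axis half-way up; x along its handle. Body 60 mm across, 75 high; on top an orange handle 36 long (x), 12 wide (y), 22 tall. It stands in the pot's 66 mm bore on a spring lifter; with the cap off it rises about 20 mm, its handle then 120 to 142 mm above the bench; lift it 80 mm more to clear the pot.
- bin: Red disposal box, fixed, 124 mm (x) by 250 mm (y) by 107 mm high, origin at the centre of its underside. Its -y half is open on top: an opening 114 mm (x) by 115 mm (y) centred at y = -62.5 mm, floor 5 mm above the bench, walls 5 mm. Its +y half is closed; at the start the cover lies over that half.
- cover (a joint): Travel of the box's cover in m: 0 fully open (over the closed +y half), grows as it slides along the box's -y, 0.120 fully shut. It moves with about 2 N of friction and stays where it is left.
- cover_fin (a point): Middle of the black upright fin on the sliding cover, 60 mm (x) by 8 mm thick (y) by 30 mm tall, its middle 129 mm and its top 144 mm above the bench; axes as the box's. Push it along the box's -y to shut the cover. The cover is an aluminium plate 116 by 122 by 6 mm, top 114 mm above the bench.
- tray: Shallow blue tray, fixed, 170 by 170 mm, 16 mm high, walls and floor 4 mm thick; origin at the centre of its underside.
- spray_can: Green spray can, 60 mm across, 150 mm tall, bystander; origin at the centre of its underside.
- fresh_cartridge: Fresh white-and-blue cartridge of the same shape as the spent one, bystander: leave it alone; origin at the centre of its underside.
- screwdriver: Screwdriver lying on the bench near the robot, bystander; origin under its middle.
- wrench: Wrench lying on the bench near the robot, bystander; origin under its middle.
- disc_stack: Stack of reddish sanding discs, 125 mm across, 18 mm high, bystander; origin at the centre of its underside.
- brush: Bench brush lying at the far side, bystander; origin under its middle.
- rubbing_block: Cork rubbing block 120 by 65 by 35 mm, bystander; origin at the centre of its underside.
Mind the look-alikes: they are no part of the job. What is shaped like the pot but green or purple is not meant.

How it is judged:
By the outcome, as a careful person would: the job done as asked, in the order asked, and still so for the second after the job is handed in, with the robot touching nothing.
It also fails if it takes over 64 s, if anything falls off the work surface, if the arm or the gripper's body presses on something with over 40 N, if the wrist force passes 120 N, or if a joint passes its speed limit or range.

## Working session

There is one attempt and no reset: what is moved stays moved. The work goes in short steps, Python scripts to look and compute and a shell command to move; the robot and the scene stay as the last step left them, time stands still between calls to the robot, and variables do not carry over. Pictures are saved under pics/ and viewed, at most 10 in all, crops included, and the job is handed in when it is done.

```bash
mkdir -p pics; ls; python3 - <<'E'
from cell import env, imaging
import cv2
for n in("scene","top"):
    cv2.imwrite(f"pics/{n}0.png",imaging.read_camera(n)[:,:,::-1]); print(n,imaging.get_calibration(n))
print(env.get_obs())
E
```

```text
pics
scene {'camera_matrix': array([[515.13918136,   0.        , 289.59353309],
       [  0.        , 515.13918136, 204.06882274],
       [  0.        ,   0.        ,   1.        ]]), 'position': array([ 1.17172125, -0.83628346,  1.32372905]), 'attitude': array([43.81536383,  0.77108301, 34.66954193])}
top {'camera_matrix': array([[434.23673504,   0.        , 275.49600689],
       [  0.        , 434.23673504, 213.5111899 ],
       [  0.        ,   0.        ,   1.        ]]), 'position': array([0.40358202, 0.09241021, 1.38369933]), 'attitude': array([  4.24002264,   1.08732473, -90.4019404 ])}
{'time_s': 0.1, 'qpos': array([64.34779334, 18.43420677, -4.01713235, 83.16869243,  1.29325341,
       78.54010497, -3.26018203]), 'joint_velocities': array([-0.06924299, -0.24691215,  0.05611791, -0.02365063, -0.00925972,
        0.04291248,  0.04365804]), 'effort': array([-2.00592845e-04, -4.92574382e+01, -4.05581295e-01, -3.13397670e+01,
       -6.39348105e-02,  3.95801570e-02,  9.38868311e-05]), 'tool_pos': array([ 0.289398  , -0.58150156,  0.24057109]), 'tool_rot': array([-1.79902138e+02,  3.25386588e-03,  2.64628099e+01]), 'force': array([-0.873914  ,  0.08413478, -0.66427013]), 'wrist_torque': array([-0.01168095,  0.01609073, -0.00157537]), 'grasp_force': 0.0, 'grip_width': 0.08696200162560863}
```

View pics/top0.png

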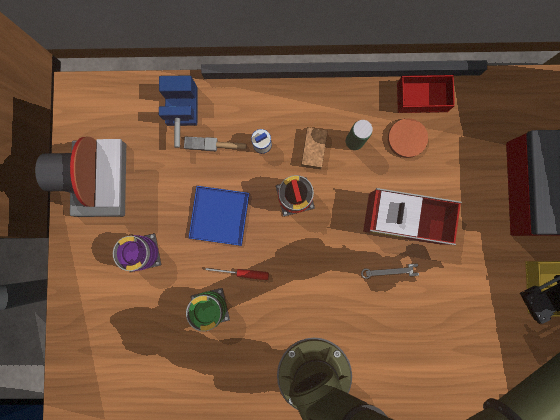

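View pics/scene0.png

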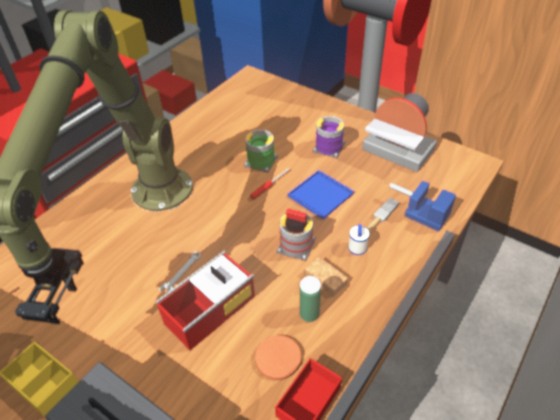

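The top view shows the pot at (296,193), the tray at (219,216), the box at (415,217) with its open half to the right and its fin at (402,212). The fresh cartridge is at (261,140) and the can at (361,134).

```bash
cat > h.py <<'E'
from cell import env, imaging
import cv2, numpy as np
from scipy.spatial.transform import Rotation as R
def ray(n,px):
    c=imaging.get_calibration(n); K=c["camera_matrix"]
    d=np.linalg.inv(K)@[px[0],px[1],1]; d=d*[1,-1,-1]
    return c["position"],R.from_euler('xyz',c["attitude"],degrees=True).as_matrix()@d
def onz(n,px,z):
    p,d=ray(n,px); return (p+d*(z-p[2])/d[2])
def proj(n,P):
    c=imaging.get_calibration(n); v=R.from_euler('xyz',c["attitude"],degrees=True).as_matrix().T@(np.array(P)-c["position"])
    q=c["camera_matrix"]@(v*[1,-1,-1]); return q[:2]/q[2]
def blob(im,box,lo,hi):
    x0,y0,x1,y1=box; h=cv2.cvtColor(im,cv2.COLOR_RGB2HSV)[y0:y1,x0:x1]
    m=cv2.inRange(h,np.array(lo),np.array(hi))
    if lo[0]==0 and hi[0]<20: m|=cv2.inRange(h,np.array([170,lo[1],lo[2]]),np.array([180,hi[1],hi[2]]))
    cs,_=cv2.findContours(m,cv2.RETR_EXTERNAL,cv2.CHAIN_APPROX_NONE)
    c=max(cs,key=cv2.contourArea)+np.array([x0,y0]); return c
def rect(n,c,z):
    P=np.array([onz(n,p[0],z)[:2] for p in c]); (cx,cy),(w,h),a=cv2.minAreaRect((P*1000).astype(np.float32))
    if w<h: w,h,a=h,w,a+90
    return f"c=({cx:.1f},{cy:.1f}) {w:.0f}x{h:.0f} long axis {a:.1f}"
E
python3 - <<'E'
from h import *
t=imaging.read_camera("top"); s=imaging.read_camera("scene")
print("bar top",rect("top",blob(t,(275,170,320,215),(0,150,120),(8,255,255)),.162))
print("bar scene",rect("scene",blob(s,(280,205,312,226),(0,150,120),(8,255,255)),.160))
print("tray",rect("top",blob(t,(180,175,260,255),(105,120,60),(130,255,255)),.016))
print("fin",rect("top",blob(t,(385,195,415,232),(0,0,0),(180,255,70)),.144))
print("cover white",rect("top",blob(t,(370,185,425,245),(0,0,140),(180,60,255)),.114))
print("bin red",rect("top",blob(t,(360,180,470,250),(0,150,60),(8,255,255)),.107))
a=cv2.resize(t[165:255,265:475],None,fx=3.8,fy=3.8,interpolation=2)
b=cv2.resize(s[195:350,150:335],None,fx=3.8,fy=3.8,interpolation=2)
cv2.imwrite("pics/a.png",a[:,:,::-1]);cv2.imwrite("pics/b.png",b[:,:,::-1])
E
```

```text
bar top c=(560.3,56.3) 62x14 long axis 14.0
bar scene c=(564.3,46.6) 69x40 long axis 15.4
tray c=(501.8,298.3) 169x169 long axis 81.5
fin c=(494.4,-239.6) 60x13 long axis 169.7
cover white c=(496.5,-240.3) 137x128 long axis 79.9
bin red c=(475.3,-361.4) 118x111 long axis 170.6
```

View pics/a.png

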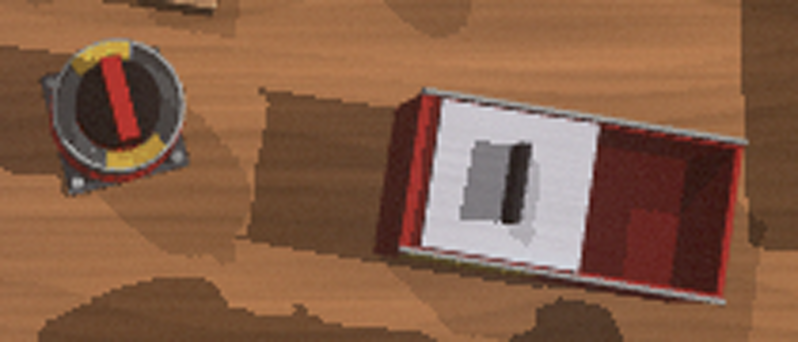

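View pics/b.png

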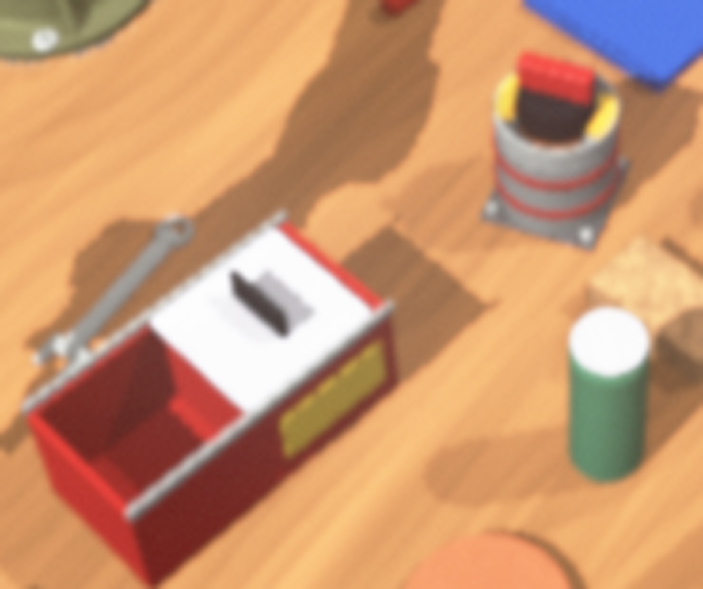

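The crops show the bar across yellow tabs at crop (118,98). The box's outer rim corners are at about (425,90), (743,143), (723,302) and (400,250), with the fin at (517,183).

```bash
python3 - <<'E'
from h import *
cr=lambda x,y:(x/3.8+265-.4,y/3.8+165-.4)
for z in(.107,.114):
  P=np.array([onz("top",cr(*p),z)[:2] for p in[(425,90),(743,143),(723,302),(400,250)]])
  print(z,P.round(4).tolist(),P.mean(0), [np.linalg.norm(P[i]-P[i-1]).round(3) for i in range(4)], np.degrees(np.arctan2(*(P[0]-P[1])[::-1]))-90)
for z in (.114,):print("collar ctr top",onz("top",cr(121,105),z))
cb=lambda x,y:(x/3.8+150-.4,y/3.8+195-.4)
print("collar ctr scene",onz("scene",cb(557,112),.114))
print("bar scene top mid",onz("scene",cb(557,67),.162))
print("fin top mid top/scene",onz("top",cr(520,183),.144),onz("scene",cb(262,297),.144))
P=np.array([onz("scene",cb(*p),.112)[:2] for p in[(283,217),(390,308),(130,512),(27,405)]]);print(P,P.mean(0))
t=imaging.read_camera("top")
for n,b,lo,hi,z in(("can",(340,110,380,155),(40,30,30),(90,255,200),.1),("fresh",(245,120,280,160),(100,100,60),(130,255,255),.09),):
  print(n,rect("top",blob(t,b,lo,hi),z))
E
```

```text
0.107 [[0.5705, -0.1822], [0.527, -0.4254], [0.4048, -0.4055], [0.4465, -0.16]] [ 0.4872138  -0.29330348] [np.float64(0.126), np.float64(0.247), np.float64(0.124), np.float64(0.249)] -10.137405952640194
0.114 [[0.5696, -0.1807], [0.5263, -0.4226], [0.4048, -0.4028], [0.4463, -0.1587]] [ 0.48675526 -0.29118865] [np.float64(0.125), np.float64(0.246), np.float64(0.123), np.float64(0.248)] -10.137405952640194
collar ctr top [0.56012275 0.05380616 0.114     ]
collar ctr scene [0.56462793 0.04916673 0.114     ]
bar scene top mid [0.56137023 0.05432895 0.162     ]
fin top mid top/scene [ 0.49479968 -0.24345403  0.144     ] [ 0.50115312 -0.24696958  0.144     ]
[[ 0.44642036 -0.16198566]
 [ 0.57012525 -0.18433173]
 [ 0.52597664 -0.42446728]
 [ 0.40340824 -0.40176014]] [ 0.48648262 -0.2931362 ]
can c=(717.6,-143.9) 53x21 long axis 140.8
fresh c=(731.9,160.0) 35x15 long axis 119.6
```

```bash
T='{"x":0.526,"y":-0.450,"z":0.0,"turn":0.2175}'; python3 -m crank '[{"x":0.263,"y":-0.225,"z":0.0,"turn":0.1},{"x":0.526,"y":-0.450,"z":0,"turn":0.2175},{"x":0.526,"y":-0.450,"z":0,"turn":0.2175},{"x":0.526,"y":-0.450,"z":0,"turn":0.2175},{"x":0.526,"y":-0.450,"z":0,"turn":0.2175},{"x":0.526,"y":-0.450,"z":0,"turn":0.2175},{"x":0.526,"y":-0.450,"z":0,"turn":0.2175},{"x":0.526,"y":-0.450,"z":0,"turn":0.2175},{"x":0.526,"y":-0.450,"z":0,"turn":0.2175},{"x":0.526,"y":-0.450,"z":0,"turn":0.2175},{"x":0.526,"y":-0.450,"z":0,"turn":0.2175},{"x":0.526,"y":-0.450,"z":0,"turn":0.2175}]' 0.06
cat > w.py <<'E'
# world delta to tool shift: python3 w.py X Y Z YAW (target; nan yaw = keep)
import sys; from h import *
o=env.get_obs(); M=R.from_euler('xyz',o["tool_rot"],degrees=True).as_matrix()
t=np.array([float(v) for v in sys.argv[1:4]]); y=float(sys.argv[4])
print("pos",o["tool_pos"].round(4),"rot",o["tool_rot"].round(2),"t",o["time_s"],"F",o["force"].round(1),"w",o["grip_width"],"j7",o["qpos"][6].round(1))
print("shift",(M.T@(t-o["tool_pos"])).round(4),"turn",-np.radians(y-o["tool_rot"][2]).round(4))
E
python3 w.py .5605 .0555 .155 14
```

```text
time_s: 1.75
tool_pos: [0.5603, 0.0618, 0.2416]
tool_rot: [-179.8, -0.1, 14.5]
force: [0.0, -0.2, -0.6]
grip_width: 0.06
grasp_force: 0.0
pos [0.5603 0.0618 0.2416] rot [-1.7981e+02 -6.0000e-02  1.4530e+01] t 1.75 F [ 0.  -0.2 -0.6] w 0.0599822391427277 j7 -89.1
shift [-0.0015  0.0064  0.0866] turn 0.0092
```

```bash
python3 -m crank '[{"x":0,"y":0,"z":0.04},{"x":0,"y":0,"z":0.04},{"x":0,"y":0,"z":0.04}]'; python3 w.py .5605 .0555 .155 14; python3 - <<'E'
from h import *
a=[]
for n,b in(("top",(236,150,346,240)),("scene",(240,150,350,240))):
    im=imaging.read_camera(n)[b[1]:b[3],b[0]:b[2]]
    a.append(cv2.resize(im,(396,324)))
    print(n,[ (proj(n,P)-b[:2])*3.6 for P in((.5605,.0555,.162),(.5605,.0555,.114))])
cv2.imwrite("pics/c.png",np.hstack(a)[:,:,::-1])
E
```

```text
pos [0.5603 0.0618 0.2416] rot [-1.7981e+02 -6.0000e-02  1.4530e+01] t 1.75 F [ 0.  -0.2 -0.6] w 0.0599822391427277 j7 -89.1
shift [-0.0015  0.0064  0.0866] turn 0.0092
top [array([217.20842232, 144.08097057]), array([215.51164047, 151.59408675])]
scene [array([202.17118299, 222.78573747]), array([202.40520408, 260.19351634])]invalid input
```

View pics/c.png

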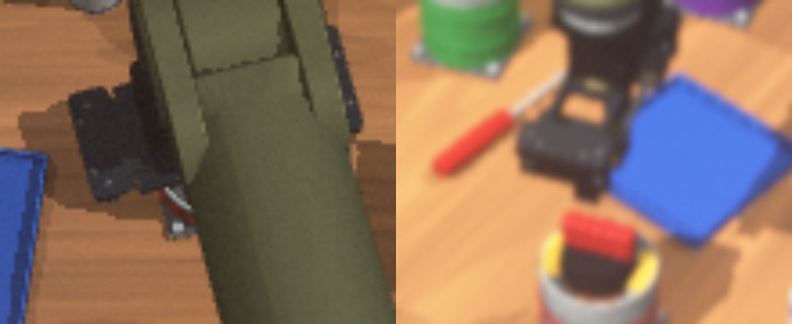

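The bar's top lies at (600,225) in the scene crop, as predicted, with the gripper above and behind it. Rows need all the keys.

```bash
python3 w.py .5605 .0555 .155 14; python3 -m crank '[{"x":0,"y":0,"z":0.04,"turn":0},{"x":0,"y":0,"z":0.04,"turn":0},{"x":0,"y":0,"z":0.04,"turn":0}]'; python3 w.py .5605 .0555 .155 14
```

```text
pos [0.5599 0.0562 0.2412] rot [-1.7999e+02  4.0000e-02  1.4140e+01] t 1.85 F [-0.1 -0.1 -0.3] w 0.05998358147459937 j7 -89.0
shift [0.0005 0.0009 0.0862] turn 0.0024
time_s: 2.22
tool_pos: [0.5603, 0.0539, 0.2025]
tool_rot: [180.0, -0.0, 13.9]
force: [-0.1, 0.6, 0.6]
grip_width: 0.0601
grasp_force: 0.0
pos [0.5603 0.0539 0.2025] rot [ 1.7996e+02 -4.0000e-02  1.3880e+01] t 2.225 F [-0.1  0.6  0.6] w 0.06011697351044042 j7 -89.8
shift [ 0.0006 -0.0015  0.0475] turn -0.0022
```

```bash
python3 -m crank '[{"x":0.0,"y":0,"z":0.03,"turn":0},{"x":0,"y":0,"z":0.045,"turn":0},{"x":0,"y":0,"z":0.045,"turn":0},{"x":0,"y":0,"z":0.045,"turn":0}]'; python3 -m crank '[{"x":0,"y":0,"z":0,"turn":0},{"x":0,"y":0,"z":0,"turn":0},{"x":0,"y":0,"z":0,"turn":0},{"x":0,"y":0,"z":0,"turn":0},{"x":0,"y":0,"z":0,"turn":0},{"x":0,"y":0,"z":0,"turn":0}]' 0 45;python3 w.py .5605 .0555 .155 14
```

```text
time_s: 2.72
tool_pos: [0.5607, 0.0553, 0.1577]
tool_rot: [180.0, -0.1, 14.0]
force: [0.4, 0.1, -0.4]
grip_width: 0.0596
grasp_force: 0.0
time_s: 3.48
tool_pos: [0.56, 0.0552, 0.1565]
tool_rot: [180.0, 0.0, 14.0]
force: [-0.3, 0.1, -0.1]
grip_width: 0.0158
grasp_force: 45.0
pos [0.56   0.0552 0.1565] rot [1.7999e+02 1.0000e-02 1.4000e+01] t 3.475 F [-0.3  0.1 -0.1] w 0.015790953691790757 j7 -91.0
shift [ 0.0006 -0.0002  0.0015] turn -0.0
```

Firm grip, no side force. Press.

```bash
python3 -m crank '[{"x":0,"y":0,"z":0.003,"turn":0},{"x":0,"y":0,"z":0.006,"turn":0},{"x":0,"y":0,"z":0.009,"turn":0},{"x":0,"y":0,"z":0.009,"turn":0},{"x":0,"y":0,"z":0.009,"turn":0}]'; python3 w.py .5605 .0555 .147 14
```

```text
time_s: 4.1
tool_pos: [0.5605, 0.0553, 0.1495]
tool_rot: [179.9, -0.1, 14.0]
force: [-3.2, -0.6, 10.7]
grip_width: 0.0158
grasp_force: 45.0
pos [0.5605 0.0553 0.1495] rot [ 1.7994e+02 -6.0000e-02  1.3990e+01] t 4.1 F [-3.2 -0.6 10.7] w 0.015775154740642235 j7 -91.3
shift [ 0.0001 -0.0002  0.0025] turn -0.0001
```

```bash
python3 -m crank '[{"x":0,"y":0,"z":0.0018,"turn":0},{"x":0,"y":0,"z":0.0018,"turn":0},{"x":0,"y":0,"z":0.0018,"turn":0}]'; python3 -m crank '[{"x":0,"y":0,"z":0,"turn":-0.1},{"x":0,"y":0,"z":0,"turn":-0.2},{"x":0,"y":0,"z":0,"turn":-0.3},{"x":0,"y":0,"z":0,"turn":-0.3}]';python3 w.py .5605 .0555 .147 14
```

```text
time_s: 4.47
tool_pos: [0.5605, 0.0553, 0.1479]
tool_rot: [179.9, -0.1, 14.0]
force: [-3.1, -0.7, 11.2]
grip_width: 0.0153
grasp_force: 45.0
time_s: 4.97
tool_pos: [0.5618, 0.0558, 0.1484]
tool_rot: [179.9, -0.2, 31.2]
force: [-0.5, -0.3, 11.8]
grip_width: 0.016
grasp_force: 45.0
pos [0.5618 0.0558 0.1484] rot [179.88  -0.22  31.23] t 4.975 F [-0.5 -0.3 11.8] w 0.015989962635452763 j7 -74.7
shift [-0.0013 -0.0004  0.0014] turn 0.3007
```

Turning freely; continue to about 77°.

```bash
python3 -m crank '[{"x":0,"y":0,"z":0,"turn":-0.12},{"x":0,"y":0,"z":0,"turn":-0.24},{"x":0,"y":0,"z":0,"turn":-0.36},{"x":0,"y":0,"z":0,"turn":-0.48},{"x":0,"y":0,"z":0,"turn":-0.6},{"x":0,"y":0,"z":0,"turn":-0.72},{"x":0,"y":0,"z":0,"turn":-0.84},{"x":0,"y":0,"z":0,"turn":-0.96},{"x":0,"y":0,"z":0,"turn":-1.04},{"x":0,"y":0,"z":0,"turn":-1.04},{"x":0,"y":0,"z":0,"turn":-1.04}]'; python3 w.py .5605 .0555 .255 14;  python3 - <<'E'
from h import *
print(env.get_obs()["wrist_torque"])
E
```

```text
time_s: 6.35
tool_pos: [0.5616, 0.0557, 0.1482]
tool_rot: [179.8, 0.0, 90.8]
force: [-1.4, 0.8, 11.1]
grip_width: 0.0158
grasp_force: 45.0
pos [0.5616 0.0557 0.1482] rot [1.7978e+02 1.0000e-02 9.0780e+01] t 6.35 F [-1.4  0.8 11.1] w 0.015776561609649426 j7 -17.5
shift [-0.0002 -0.0007 -0.1068] turn 1.34
[ 0.0157445   0.36965736 -0.01536118]
```

```bash
python3 -m crank '[{"x":0,"y":0,"z":-0.01,"turn":0},{"x":0,"y":0,"z":-0.03,"turn":0},{"x":0,"y":0,"z":-0.06,"turn":0},{"x":0,"y":0,"z":-0.09,"turn":0},{"x":0,"y":0,"z":-0.09,"turn":0}]'; python3 w.py .502 .298 .0635 81.5
```

```text
time_s: 6.98
tool_pos: [0.5609, 0.0556, 0.2378]
tool_rot: [179.8, 0.0, 90.8]
force: [-0.2, 0.3, -1.2]
grip_width: 0.0157
grasp_force: 45.0
pos [0.5609 0.0556 0.2378] rot [1.798e+02 2.000e-02 9.077e+01] t 6.975 F [-0.2  0.3 -1.2] w 0.015736718951912632 j7 -14.6
shift [ 0.2432 -0.0563  0.1741] turn 0.1618
```

```bash
python3 -m crank '[{"x":0.06,"y":-0.014,"z":0,"turn":0},{"x":0.12,"y":-0.028,"z":0,"turn":0.16},{"x":0.18,"y":-0.042,"z":0,"turn":0.16},{"x":0.243,"y":-0.056,"z":0,"turn":0.16},{"x":0.243,"y":-0.056,"z":0.02,"turn":0.16},{"x":0.243,"y":-0.056,"z":0.07,"turn":0.16},{"x":0.243,"y":-0.056,"z":0.12,"turn":0.16},{"x":0.243,"y":-0.056,"z":0.15,"turn":0.16},{"x":0.243,"y":-0.056,"z":0.165,"turn":0.16},{"x":0.243,"y":-0.056,"z":0.165,"turn":0.16}]'; python3 -m crank '[{"x":0,"y":0,"z":0.003,"turn":0},{"x":0,"y":0,"z":0.006,"turn":0},{"x":0,"y":0,"z":0.006,"turn":0}]'; python3 w.py .502 .298 .0605 81.5
```

```text
time_s: 8.22
tool_pos: [0.5, 0.2965, 0.0694]
tool_rot: [-179.9, 0.1, 81.6]
force: [0.1, -0.6, -0.3]
grip_width: 0.0158
grasp_force: 45.0
time_s: 8.6
tool_pos: [0.501, 0.2975, 0.0652]
tool_rot: [180.0, -0.0, 81.6]
force: [0.2, 0.4, -1.5]
grip_width: 0.0159
grasp_force: 45.0
pos [0.501  0.2975 0.0652] rot [ 1.7995e+02 -1.0000e-02  8.1600e+01] t 8.6 F [ 0.2  0.4 -1.5] w 0.015878632737611028 j7 -58.3
shift [0.0006 0.0009 0.0047] turn 0.0018
```

```bash
python3 -m crank '[{"x":0,"y":0,"z":0.002,"turn":0},{"x":0,"y":0,"z":0.004,"turn":0},{"x":0,"y":0,"z":0.004,"turn":0},{"x":0,"y":0,"z":0.004,"turn":0}]'
```

```text
time_s: 9.1
tool_pos: [0.5006, 0.2975, 0.0606]
tool_rot: [-180.0, 0.0, 81.6]
force: [0.2, -0.3, -1.5]
grip_width: 0.0157
grasp_force: 45.0
```

```bash
python3 -m crank '[{"x":0,"y":0,"z":0.001,"turn":0},{"x":0,"y":0,"z":0.0015,"turn":0},{"x":0,"y":0,"z":0.0015,"turn":0}]'; python3 -m crank '[{"x":0,"y":0,"z":0.001,"turn":0},{"x":0,"y":0,"z":0.0015,"turn":0},{"x":0,"y":0,"z":0.0015,"turn":0}]'
```

```text
time_s: 9.48
tool_pos: [0.5008, 0.2975, 0.0605]
tool_rot: [180.0, 0.0, 81.6]
force: [-3.0, -2.5, 8.4]
grip_width: 0.0155
grasp_force: 45.0
time_s: 9.85
tool_pos: [0.5007, 0.2976, 0.0604]
tool_rot: [180.0, 0.1, 81.6]
force: [-5.6, -5.5, 17.9]
grip_width: 0.0159
grasp_force: 45.0
```

On the tray floor. Back off, release and retreat, then look at the cartridge.

```bash
python3 -m crank '[{"x":0,"y":0,"z":-0.0025,"turn":0},{"x":0,"y":0,"z":-0.0025,"turn":0}]'; python3 -m crank '[{"x":0,"y":0,"z":0,"turn":0},{"x":0,"y":0,"z":0,"turn":0},{"x":0,"y":0,"z":0,"turn":0}]' 0.06; python3 -m crank '[{"x":0,"y":0,"z":-0.03,"turn":0},{"x":0,"y":0,"z":-0.08,"turn":0},{"x":0,"y":0,"z":-0.14,"turn":0},{"x":0,"y":0,"z":-0.19,"turn":0},{"x":0.02,"y":0.05,"z":-0.19,"turn":0},{"x":0.02,"y":0.05,"z":-0.19,"turn":0}]'
python3 - <<'E'
from h import *
a=[]
for n,b in(("top",(170,150,330,260)),("scene",(210,140,370,250))):
    im=imaging.read_camera(n); cv2.imwrite(f"pics/full_{n}1.png",im[:,:,::-1])
    a.append(cv2.resize(im[b[1]:b[3],b[0]:b[2]],None,fx=4,fy=4,interpolation=2) if n=="scene" else cv2.resize(im[b[1]:b[3],b[0]:b[2]],None,fx=1,fy=1))
b=np.zeros((440,800,3),np.uint8); b[:,:640]=a[1]; b[:110,640:]=a[0]
cv2.imwrite("pics/d.png",b[:,:,::-1])
E
```

```text
time_s: 10.1
tool_pos: [0.501, 0.2977, 0.0605]
tool_rot: [180.0, -0.0, 81.6]
force: [1.2, -0.2, 3.4]
grip_width: 0.0156
grasp_force: 45.0
time_s: 10.48
tool_pos: [0.5006, 0.2975, 0.06]
tool_rot: [-180.0, 0.0, 81.6]
force: [-0.3, -0.9, -0.5]
grip_width: 0.0379
grasp_force: 0.0
time_s: 11.22
tool_pos: [0.5565, 0.3086, 0.2484]
tool_rot: [-179.9, -0.0, 81.4]
force: [-1.0, 0.0, 0.2]
grip_width: 0.0597
grasp_force: 0.0
```

View pics/d.png

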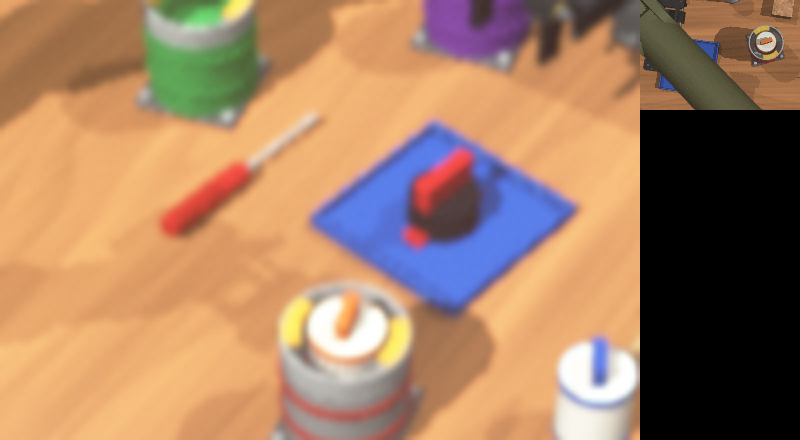

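The cap stands upright in the tray, and the cartridge has risen with its orange handle at about (348,312) in the crop. Measure the handle.

```bash
python3 - <<'E'
from h import *
t=cv2.imread("pics/full_top1.png")[:,:,::-1].copy(); s=cv2.imread("pics/full_scene1.png")[:,:,::-1].copy()
h=cv2.cvtColor(t,cv2.COLOR_RGB2HSV)[185:200,286:306]
print("top handle",rect("top",blob(t,(285,182,308,202),(3,110,90),(18,255,255)),.142))
c=blob(t,(285,182,308,202),(3,110,90),(18,255,255)); print(c.reshape(-1,2).min(0),c.reshape(-1,2).max(0))
c=blob(t,(285,180,308,205),(0,0,140),(180,70,255)); print("white",rect("top",c,.12),c.reshape(-1,2).min(0),c.reshape(-1,2).max(0))
c=blob(s,(290,210,303,226),(3,110,90),(18,255,255)); print("scene",rect("scene",c,.135),c.reshape(-1,2).min(0),c.reshape(-1,2).max(0))
E
python3 w.py .5605 .0545 .2 110
```

```text
top handle c=(562.0,56.5) 35x13 long axis 108.0
[290 188] [302 194]
white c=(563.1,56.7) 56x53 long axis 89.4 [286 182] [305 200]
scene c=(561.9,55.1) 44x11 long axis 110.4 [294 213] [299 223]
pos [0.5528 0.3101 0.2491] rot [-1.7985e+02  1.0000e-02  8.1600e+01] t 11.325 F [ 0.8  0.4 -0.1] w 0.06028634951259131 j7 -52.8
shift [-0.2517  0.0451  0.049 ] turn -0.4956
```

```bash
python3 w.py .5615 .056 .22 108; python3 -m crank '[{"x":-0.06,"y":0.01,"z":0,"turn":-0.15},{"x":-0.12,"y":0.02,"z":0,"turn":-0.3},{"x":-0.18,"y":0.03,"z":0.01,"turn":-0.461},{"x":-0.23,"y":0.04,"z":0.029,"turn":-0.461},{"x":-0.250,"y":0.0460,"z":0.029,"turn":-0.461},{"x":-0.250,"y":0.0460,"z":0.029,"turn":-0.461},{"x":-0.250,"y":0.0460,"z":0.029,"turn":-0.461},{"x":-0.250,"y":0.0460,"z":0.029,"turn":-0.461}]' 0.045; python3 w.py .5615 .056 .1415 108
```

```text
pos [0.5528 0.3101 0.2491] rot [-1.7985e+02  1.0000e-02  8.1600e+01] t 11.325 F [ 0.8  0.4 -0.1] w 0.06028634951259131 j7 -52.8
shift [-0.2501  0.0458  0.029 ] turn -0.4607
time_s: 12.32
tool_pos: [0.5618, 0.0583, 0.2217]
tool_rot: [180.0, -0.0, 108.2]
force: [0.5, 0.5, -0.9]
grip_width: 0.0451
grasp_force: 0.0
pos [0.5618 0.0583 0.2217] rot [ 1.7996e+02 -1.0000e-02  1.0822e+02] t 12.325 F [ 0.5  0.5 -0.9] w 0.04506308733177556 j7 0.1
shift [-0.0021 -0.0011  0.0802] turn 0.0038
```

```bash
python3 -m crank '[{"x":0,"y":0,"z":0.04,"turn":0},{"x":0,"y":0,"z":0.055,"turn":0},{"x":0,"y":0,"z":0.055,"turn":0},{"x":0,"y":0,"z":0.055,"turn":0}]'; python3 w.py .5615 .056 .1415 108
```

```text
time_s: 12.82
tool_pos: [0.5628, 0.0566, 0.1674]
tool_rot: [179.9, 0.0, 108.1]
force: [-0.2, 0.1, 0.2]
grip_width: 0.0453
grasp_force: 0.0
pos [0.5628 0.0566 0.1674] rot [1.7991e+02 1.0000e-02 1.0805e+02] t 12.825 F [-0.2  0.1  0.2] w 0.04527610833566685 j7 -1.8
shift [-0.0001 -0.0014  0.0259] turn 0.0009
```

```bash
python3 -m crank '[{"x":0,"y":-0.001,"z":0.015,"turn":0},{"x":0,"y":-0.001,"z":0.025,"turn":0},{"x":0,"y":-0.001,"z":0.025,"turn":0},{"x":0,"y":-0.001,"z":0.025,"turn":0}]';  python3 -m crank '[{"x":0,"y":0,"z":0,"turn":0},{"x":0,"y":0,"z":0,"turn":0},{"x":0,"y":0,"z":0,"turn":0},{"x":0,"y":0,"z":0,"turn":0},{"x":0,"y":0,"z":0,"turn":0}]' 0 35
```

```text
time_s: 13.32
tool_pos: [0.5611, 0.0557, 0.1412]
tool_rot: [-180.0, -0.0, 108.0]
force: [0.6, -0.3, 0.7]
grip_width: 0.0451
grasp_force: 0.0
time_s: 13.95
tool_pos: [0.5612, 0.0556, 0.1413]
tool_rot: [180.0, 0.0, 108.0]
force: [0.6, -0.5, 0.6]
grip_width: 0.0116
grasp_force: 35.0
```

```bash
python3 -m crank '[{"x":0,"y":0,"z":-0.01,"turn":0},{"x":0,"y":0,"z":-0.04,"turn":0},{"x":0,"y":0,"z":-0.08,"turn":0},{"x":0,"y":0,"z":-0.115,"turn":0},{"x":0,"y":0,"z":-0.115,"turn":0},{"x":0,"y":0,"z":-0.115,"turn":0}]'; python3 w.py .476 -.3555 .256 108
```

```text
time_s: 14.7
tool_pos: [0.5607, 0.0555, 0.2557]
tool_rot: [-179.9, 0.0, 108.0]
force: [-0.4, 0.4, -1.3]
grip_width: 0.0117
grasp_force: 35.0
pos [0.5607 0.0555 0.2557] rot [-1.7995e+02  1.0000e-02  1.0802e+02] t 14.7 F [-0.4  0.4 -1.3] w 0.011673166953193688 j7 1.2
shift [-0.3646 -0.2077 -0.    ] turn 0.0004
```

```bash
python3 -m crank '[{"x":-0.05,"y":-0.028,"z":0,"turn":0.1},{"x":-0.1,"y":-0.057,"z":0,"turn":0.2},{"x":-0.15,"y":-0.085,"z":0,"turn":0.3},{"x":-0.2,"y":-0.114,"z":0,"turn":0.4},{"x":-0.25,"y":-0.142,"z":0,"turn":0.489},{"x":-0.3,"y":-0.171,"z":0,"turn":0.489},{"x":-0.34,"y":-0.194,"z":0,"turn":0.489},{"x":-0.3645,"y":-0.2075,"z":0,"turn":0.489},{"x":-0.3645,"y":-0.2075,"z":0,"turn":0.489},{"x":-0.3645,"y":-0.2075,"z":0,"turn":0.489},{"x":-0.3645,"y":-0.2075,"z":0,"turn":0.489}]'; python3 w.py .476 -.3555 .11 80; python3 - <<'E'
from h import *
a=[]
for n,b in(("top",(350,160,480,260)),("scene",(140,180,270,360))):
    im=imaging.read_camera(n)[b[1]:b[3],b[0]:b[2]]
    a.append(cv2.resize(im,None,fx=3,fy=3,interpolation=2))
c=np.zeros((540,780,3),np.uint8); c[:300,:390]=a[0]; c[:,390:]=a[1]
cv2.imwrite("pics/e.png",c[:,:,::-1])
E
```

```text
time_s: 16.08
tool_pos: [0.4777, -0.3529, 0.2564]
tool_rot: [180.0, -0.0, 80.2]
force: [0.2, 0.1, -1.3]
grip_width: 0.0117
grasp_force: 35.0
pos [ 0.4777 -0.3529  0.2564] rot [ 1.7999e+02 -3.0000e-02  8.0200e+01] t 16.075 F [ 0.2  0.1 -1.3] w 0.01170941359548794 j7 17.7
shift [-0.0029 -0.0012  0.1464] turn 0.0035
```

View pics/e.png

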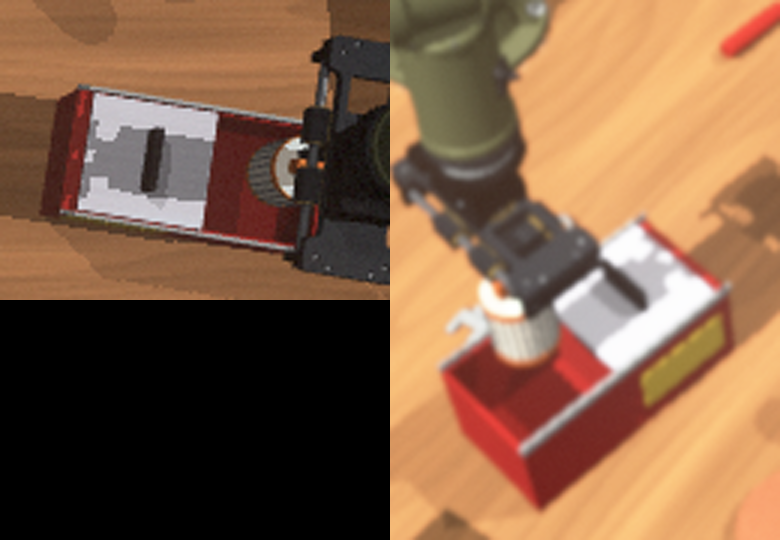

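The cartridge hangs upright over the open half; in the scene crop its foot is at (525,355), within the opening. Lower it.

```bash
python3 -m crank '[{"x":0,"y":0,"z":0.03,"turn":0},{"x":0,"y":0,"z":0.07,"turn":0},{"x":0,"y":0,"z":0.11,"turn":0},{"x":0,"y":0,"z":0.14,"turn":0},{"x":0,"y":0,"z":0.148,"turn":0},{"x":0,"y":0,"z":0.148,"turn":0},{"x":0,"y":0,"z":0.148,"turn":0}]'; python3 w.py .476 -.3555 .102 80
```

```text
time_s: 17.05
tool_pos: [0.4777, -0.3556, 0.11]
tool_rot: [179.9, 0.1, 80.0]
force: [-1.2, 0.3, -1.2]
grip_width: 0.0114
grasp_force: 35.0
pos [ 0.4777 -0.3556  0.11  ] rot [1.7986e+02 9.0000e-02 8.0020e+01] t 17.05 F [-1.2  0.3 -1.2] w 0.011397515832355641 j7 14.2
shift [-0.0001 -0.0017  0.008 ] turn 0.0003
```

```bash
python3 -m crank '[{"x":0,"y":0,"z":0.003,"turn":0},{"x":0,"y":0,"z":0.006,"turn":0},{"x":0,"y":0,"z":0.0085,"turn":0},{"x":0,"y":0,"z":0.0085,"turn":0},{"x":0,"y":0,"z":0.0085,"turn":0}]'
```

```text
time_s: 17.68
tool_pos: [0.4768, -0.3554, 0.1013]
tool_rot: [180.0, 0.1, 80.0]
force: [-3.0, 1.7, 7.5]
grip_width: 0.0118
grasp_force: 35.0
```

```bash
python3 -m crank '[{"x":0,"y":0,"z":0.001,"turn":0},{"x":0,"y":0,"z":0.001,"turn":0}]'
```

```text
time_s: 17.92
tool_pos: [0.4768, -0.3554, 0.1012]
tool_rot: [180.0, 0.1, 80.0]
force: [-4.5, 2.7, 12.4]
grip_width: 0.0117
grasp_force: 35.0
```

```bash
python3 -m crank '[{"x":0,"y":0,"z":-0.002,"turn":0},{"x":0,"y":0,"z":-0.002,"turn":0}]'; python3 -m crank '[{"x":0,"y":0,"z":0,"turn":0},{"x":0,"y":0,"z":0,"turn":0}]' 0.035; python3 -m crank '[{"x":0,"y":0,"z":-0.03,"turn":0},{"x":0,"y":0,"z":-0.07,"turn":0},{"x":0,"y":0,"z":-0.11,"turn":0},{"x":0,"y":0,"z":-0.11,"turn":0}]'; python3 w.py .5035 -.2 .21 80
```

```text
time_s: 18.18
tool_pos: [0.4768, -0.3554, 0.1012]
tool_rot: [180.0, 0.0, 80.0]
force: [-0.7, 0.5, 3.9]
grip_width: 0.0117
grasp_force: 35.0
time_s: 18.42
tool_pos: [0.4764, -0.3551, 0.1003]
tool_rot: [-180.0, -0.0, 80.0]
force: [0.3, 0.4, 0.0]
grip_width: 0.0247
grasp_force: 0.0
time_s: 18.92
tool_pos: [0.4785, -0.3561, 0.2143]
tool_rot: [179.7, 0.2, 80.0]
force: [0.8, -0.1, -0.6]
grip_width: 0.035
grasp_force: 0.0
pos [ 0.4785 -0.3561  0.2143] rot [179.68   0.19  80.  ] t 18.925 F [ 0.8 -0.1 -0.6] w 0.03503374062222925 j7 16.9
shift [ 0.1581 -0.0025  0.0037] turn 0.0001
```

```bash
python3 -m crank '[{"x":0.06,"y":0,"z":0,"turn":0},{"x":0.12,"y":-0.002,"z":0,"turn":0},{"x":0.15,"y":-0.002,"z":0,"turn":0},{"x":0.15,"y":-0.002,"z":0.02,"turn":0},{"x":0.15,"y":-0.002,"z":0.06,"turn":0},{"x":0.15,"y":-0.002,"z":0.07,"turn":0},{"x":0.15,"y":-0.002,"z":0.07,"turn":0},{"x":0.15,"y":-0.002,"z":0.07,"turn":0}]' 0 30; python3 w.py .4770 -.348 .141 80; python3 - <<'E'
from h import *
a=[]
for n,b in(("top",(350,160,480,260)),("scene",(140,180,270,360))):
    im=imaging.read_camera(n)[b[1]:b[3],b[0]:b[2]]
    a.append(cv2.resize(im,None,fx=3,fy=3,interpolation=2))
c=np.zeros((540,780,3),np.uint8); c[:300,:390]=a[0]; c[:,390:]=a[1]
cv2.imwrite("pics/f.png",c[:,:,::-1])
E
```

```text
time_s: 19.92
tool_pos: [0.5015, -0.2074, 0.142]
tool_rot: [179.9, 0.0, 80.0]
force: [0.6, -0.0, 0.1]
grip_width: 0.0002
grasp_force: 0.0
pos [ 0.5015 -0.2074  0.142 ] rot [1.7989e+02 3.0000e-02 8.0000e+01] t 19.925 F [ 0.6 -0.   0.1] w 0.00022568983953621003 j7 2.1
shift [-0.1427  0.0003  0.001 ] turn -0.0
```

View pics/f.png

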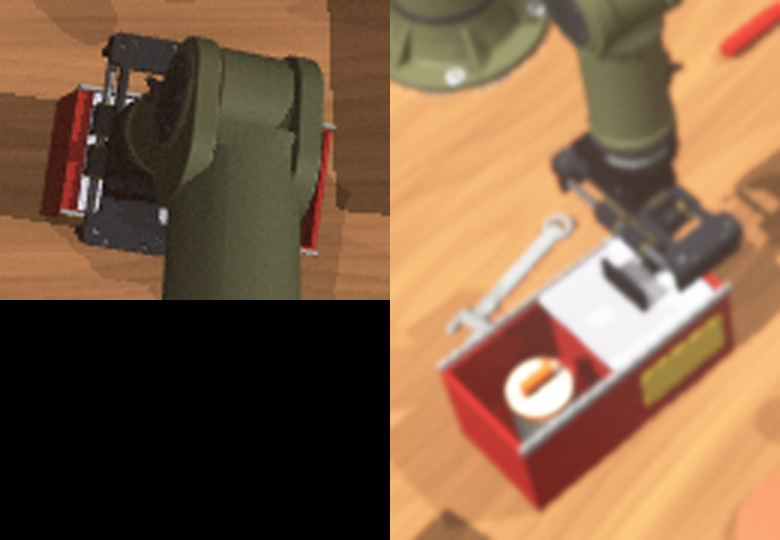

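The cartridge stands upright in the open half at (540,385), and the closed fingers are behind the fin at (630,280). Push.

```bash
python3 -m crank '[{"x":-0.015,"y":0,"z":0,"turn":0},{"x":-0.03,"y":0,"z":0,"turn":0},{"x":-0.045,"y":0,"z":0,"turn":0},{"x":-0.06,"y":0,"z":0,"turn":0},{"x":-0.075,"y":0,"z":0,"turn":0},{"x":-0.09,"y":0,"z":0,"turn":0},{"x":-0.105,"y":0,"z":0,"turn":0},{"x":-0.12,"y":0,"z":0,"turn":0},{"x":-0.13,"y":0,"z":0,"turn":0},{"x":-0.134,"y":0,"z":0,"turn":0},{"x":-0.134,"y":0,"z":0,"turn":0},{"x":-0.134,"y":0,"z":0,"turn":0}]'; python3 w.py .4770 -.348 .141 80
```

```text
time_s: 21.52
tool_pos: [0.4777, -0.3358, 0.1406]
tool_rot: [-179.9, -0.3, 80.1]
force: [-0.1, 8.1, 3.5]
grip_width: 0.0003
grasp_force: 3.8
pos [ 0.4777 -0.3358  0.1406] rot [-179.88   -0.25   80.13] t 21.525 F [-0.1  8.1  3.5] w 0.000343374162331676 j7 14.0
shift [-0.0121  0.0014 -0.0005] turn 0.0023
```

```bash
python3 -m crank '[{"x":-0.002,"y":0,"z":0,"turn":0},{"x":-0.004,"y":0,"z":0,"turn":0},{"x":-0.004,"y":0,"z":0,"turn":0},{"x":-0.004,"y":0,"z":0,"turn":0}]'; python3 w.py .4770 -.348 .141 80
```

```text
time_s: 22.02
tool_pos: [0.4777, -0.3359, 0.1406]
tool_rot: [-179.8, -0.5, 80.3]
force: [0.5, 15.0, 6.8]
grip_width: 0.0004
grasp_force: 7.2
pos [ 0.4777 -0.3359  0.1406] rot [-179.79   -0.53   80.27] t 22.025 F [ 0.5 15.   6.8] w 0.0003922695333063598 j7 14.3
shift [-0.012   0.0014 -0.0005] turn 0.0047
```

```bash
python3 -m crank '[{"x":0.02,"y":0,"z":0,"turn":0},{"x":0.04,"y":0,"z":0,"turn":0},{"x":0.04,"y":0,"z":-0.05,"turn":0},{"x":0.05,"y":0,"z":-0.1,"turn":0},{"x":0.11,"y":0,"z":-0.1,"turn":0},{"x":0.17,"y":0,"z":-0.1,"turn":0},{"x":0.23,"y":0,"z":-0.1,"turn":0},{"x":0.25,"y":0,"z":-0.1,"turn":0},{"x":0.25,"y":0,"z":-0.1,"turn":0}]'; python3 - <<'E'
from h import *
t=imaging.read_camera("top"); s=imaging.read_camera("scene")
cv2.imwrite("pics/g.png",np.hstack([cv2.resize(t[150:260,350:480],(390,330)),cv2.resize(s[180:290+0,140:270],(390,330))])[:,:,::-1])
c=blob(t,(360,180,470,250),(0,0,140),(180,60,255)); print("cover",rect("top",c,.114))
cv2.imwrite("pics/h.png",cv2.resize(s,(640,480))[:,:,::-1])
E
```

```text
time_s: 23.15
tool_pos: [0.5201, -0.0948, 0.2409]
tool_rot: [180.0, 0.1, 80.2]
force: [-0.1, -0.8, 0.7]
grip_width: 0.0002
grasp_force: 0.0
cover c=(478.0,-347.9) 133x129 long axis 172.6
```

View pics/h.png

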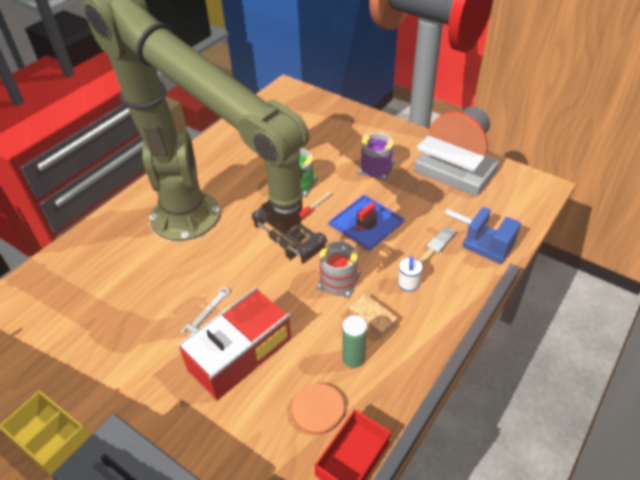

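View pics/g.png

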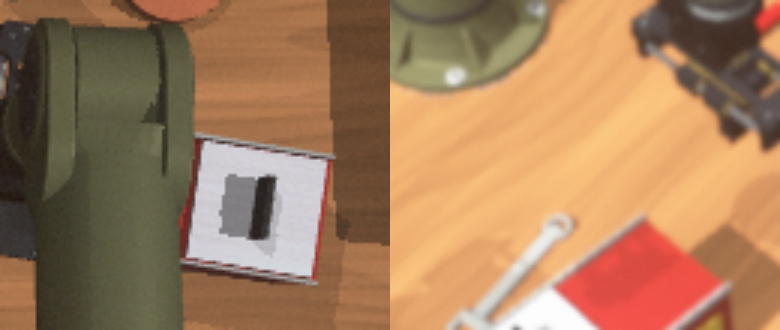

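The cap sits in the tray and the cover lies over the open half. I'll check the fin's travel numerically.

```bash
python3 - <<'E'
from h import *
t=imaging.read_camera("top"); t0=cv2.cvtColor(cv2.imread("pics/top0.png"),cv2.COLOR_BGR2RGB)
u=np.array([-.176,-.984])
print("fin",rect("top",blob(t,(428,203,448,236),(0,0,0),(180,255,70)),.144), "|",rect("top",blob(t0,(385,195,415,232),(0,0,0),(180,255,70)),.144))
# profile along the box axis at box x=+0.045 : cover edges
for im in(t0,t):
  out=[]
  for y in np.arange(-.134,.135,.004):
    P=np.array([.487,-.293])-u*y+np.array([.984,-.176])*.045
    q=proj("top",(*P,.112)); v=cv2.getRectSubPix(im,(1,1),tuple(map(float,q)))[0,0]; out.append(f"{y*1000:.0f}:{v[0]},{v[1]}")
  print(*out[:8],"|",*out[28:40],"|",*out[-8:])
E
```

```text
fin c=(476.5,-343.3) 60x16 long axis 170.0 | c=(494.4,-239.6) 60x13 long axis 169.7
-134:104,70 -130:102,70 -126:111,75 -122:162,80 -118:141,42 -114:64,28 -110:58,26 -106:53,25 | -22:66,32 -18:70,41 -14:75,43 -10:168,156 -6:198,195 -2:199,194 2:199,196 6:200,195 10:199,195 14:200,195 18:201,197 22:199,195 | 106:200,195 110:148,129 114:100,40 118:112,43 122:154,52 126:123,43 130:68,34 134:70,35
-134:110,76 -130:108,75 -126:116,81 -122:170,84 -118:185,144 -114:210,206 -110:210,207 -106:210,208 | -22:208,207 -18:213,208 -14:211,207 -10:209,206 -6:209,207 -2:209,206 2:208,204 6:85,77 10:105,104 14:104,103 18:104,102 22:105,102 | 106:91,91 110:88,87 114:89,87 118:88,88 122:96,96 126:98,98 130:98,97 134:95,95
```

The cover's leading edge is at -119 mm, against the end wall, and it met a hard stop at 15 N. It started about 11 mm along its travel, so the measured 108 mm means fully shut.

```bash
python3 -c "
from cell import env
print(env.sign_off())"
```

```text
the job is handed in; nothing more can be done
None
```

The job is handed in at about 23 s: the cap stands upright in the blue tray, the spent cartridge is upright in the red box, and the cover is pushed to its hard stop, which I take as fully shut (the cameras show 105–108 mm of travel, having started about 11 mm along).

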